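Swing a drawer front home in the drilling jig and latch it

TASK

Get the green drawer front ready for drilling its handle holes: push it near its free end so that it pivots round on the jig's pin until it lies against the rubber-faced stop, and press it firmly home there for about half a second, with roughly 10 N and never more than 25 N, so as not to bruise the painted edge. Then turn the brass catch fully round behind the front, so that it is kept there, and let go. Keep the front flat on the jig and leave the mug, the jar and the screwdriver alone.

Things in the scene. Friction and masses are not known exactly. Their poses are not given: they have to be found in the camera images.
- jig: Drilling jig fixed to the worktop: plywood board 12 mm thick, spanning x -50 to 260, y -200 to 120 mm about its origin. Its place and heading differ each time. Origin: underside of the board, on the axis of the steel pivot pin. x: from the pin along the drawer front's length once that is home; y: towards the stop; z up. The pin is 10 mm thick; its dark head, 24 mm across, tops out at z 38.5 mm.
- panel: Sage-green drawer front, 220 x 110 x 18 mm, 0.3 to 0.55 kg, lying flat on the jig board, held at one end by the pin through its 12 mm hole. Origin: hole axis, underside. x runs to the free end, y to the edge that meets the stop; it spans x -25 to 195, y -55 to 55 mm. It starts turned 0.5 to 0.85 rad clockwise (from above) from home. Sliding it takes 1 to 3 N at the free end.
- panel_corner (a point): Top of the drawer front's free corner on the side to be pushed (panel x 195, y -55, z 18 mm). Pushed on this y = -55 mm edge the front swings counter-clockwise to home, where its x lies along the jig's x within 0.045 rad, depending on the stop's pad.
- stop: Dark wooden block, 50 x 30 x 34 mm, fixed on the jig board. Origin: foot of its face towards the front, mid-length (jig x 150, y 67, z 12 mm); axes as the jig's. A black rubber pad, 36 mm long, 16 mm tall, its middle 12 mm over the board, stands 6 to 18 mm out of this face: set differently each time and not measured, so feel for it. It is practically rigid and does not yield.
- latch (a joint): Angle of the brass catch, a bar 16 mm wide, 62 mm long from its pivot, its top 30 mm over the worktop. 0: open, pointing along the jig's -y; starts at 0 to 0.3. It turns clockwise from above to its end stop at 1.57: closed, pointing along the jig's -x, beside the front's y = -55 mm edge near the free end, with 1 to 15 mm of air. Stiff (1 N at the post), it stays where left.
- latch_pivot (a point): The catch's pivot axis, at the height of the catch's top (jig x 222, y -71, z 30 mm).
- latch_post (a point): Top of the upright red post on the catch, by which to turn it: 12 mm thick, 50 mm from the pivot axis, top 72 mm over the worktop, its lower end on the brass bar 28 mm over the worktop. It moves with the catch.
- mug: White mug, 80 mm across, 90 mm tall, standing on the worktop; origin at the middle of its underside. Leave alone.
- jar: Amber jar with a steel lid, 64 mm across, 85 mm tall; origin at the middle of its underside. Leave alone.
- screwdriver: Screwdriver lying on the worktop, about 200 mm long. Leave alone.
Things that resemble listed ones, but are neither listed nor needed, are in the scene too. Leave any red look-alike of the panel alone.

How it is judged:
On the way, in this order (a step that is already met when the one before it is completed fails the run):
1. the drawer front is pressed home against the stop with more than 5 N for 0.3 s (contact force between panel and stop above 5 N and contact force between the fingers and panel above 4 N), for 0.3 s.
2. the catch is turned fully round, with the front still home (value of joint latch above 1.45 rad and angle between the x axis of panel and the x axis of jig, either way round below 0.07 rad), for 0.2 s.
At the end, for the whole second after the job is handed in: The catch is closed (above 1.45 rad), the drawer front lies flat on the jig (within 3 mm and 0.05 rad), on its pin, at rest, lengthwise along the jig's x within 0.07 rad (all of step 2 and z of panel in the frame of jig below 0.015 m and angle between panel's own z axis and vertical below 0.05 rad and linear speed of panel below 0.01 m/s and horizontal distance between panel and jig below 0.005 m); the robot touches nothing.
It fails at once if the drawer front is pushed, or pressed against the stop, with more than 25 N (contact force between any of the fingers, the arm and panel above 25 N or contact force between panel and stop above 25 N).
It fails at once if the drawer front is lifted or tipped off the jig (angle between panel's own z axis and vertical above 0.1 rad or z of panel in the frame of jig above 0.02 m).
It fails at once if the mug, the jar or the screwdriver is moved by more than 15 mm (distance of any of mug, jar, screwdriver from where it was at the start of the episode above 0.015 m).
It also fails if it takes over 58 s, if anything falls off the work surface, if the arm or the gripper's body presses on something with over 40 N, if the wrist force passes 120 N, or if a joint passes its speed limit or range.

ROBOT

A 6-joint arm with a two-finger parallel gripper is mounted at the origin on the work surface. World frame = base frame: x ahead of the robot, y to its left, z up, the work surface at z = 0. Lengths are in m, angles in rad, forces in N, time in s.
With the tool pointing down it reaches from about 0.35 to 0.95 m from the base axis. Payload 17.4 kg.
Tool frame: the origin (TCP) lies on the centre line of the jaws, within the pads' length; the fingertips stand 25 mm ahead of it and the grasp point (between the pads) lies 6 mm ahead of it (tips_ahead is the distance from the TCP to the fingertips, in m); z points along the fingers, y is the line along which they close (so a half turn about z gives the same grasp; the last joint's range is limited). The gripper opens to 93 mm and grips with 3 to 60 N. Pads are 15 mm wide; open, the fingers measure 128 mm over their backs; the gripper's body (75 mm by 188 mm) begins 65 mm behind the grasp point.
Start: joints at [1.174, 0.116, 1.442, -0, 1.584, -0.038], TCP at [0.237, 0.632, 0.244] pointing down, gripper open.
Joint ranges: [-2.83, 2.83], [-0.83, 2.19], [0.07, 2.5], [-1.14, 4.28], [0.01, 3], [-2.97, 2.97]. Speed limits (rad/s): [1.89, 1.89, 2.22, 3.14, 3.14, 3.14].

INTERFACE

Orientations are given as a unit quaternion [w, x, y, z].
In Python, from cell import * gives the robot as it stands.
- The arm moves only by the tool move_arm, never from a script. Its argument "moves" is a list of rows, each an object with "linear": the shift along the tool's x, y, z in cm, a list of three; "turn": the turn about the tool's z in degrees; "gripper": the finger opening in cm, from 0 to 9.3. A call has 1 to 20 rows; each row shifts and turns the commanded pose from where the row before left it, along the tool's axes as they then stand; what a row does not reach is not made up. A row lasts 1/10 s, in which the tool goes at most 50 mm and 8.59 degrees, less where a joint would pass 70% of its speed; a pose out of reach is approached as far as the arm can. A call is refused whole if a number of a shift passes 5 or a number of a turn 8.59, either way. A call with a gripper value outside its range is refused whole. The fingers move at their own pace and stop on an object; "squeeze" is the grip in N (left out, the last holds). Time passes only in rows, so rows that do not move let the fingers close. It gives the time, the measured TCP pose, the force, the opening and the grip force at its end, in the units of the state.
- observe(): the state, without advancing time (a new reading comes with each control period).
- snapshot(name): name is "scene" or "side" or "wrist"; returns the picture (420x560x3 uint8, blue, green, red); there is no depth.
- camera_params(name): a dict with "vfov" (degrees; the focal length in pixels is half the picture's height over the tangent of half this angle, whatever the lens; pixels are square), "cx", "cy" (the principal point, pixels), "position" and "attitude" of the camera in the world. Camera axes: x right, y up, looking along -z (the intrinsics and any distortion apply to the point x, -y, -z); pixel columns grow to the right and rows downward; lengths in m; the calibration is good to about 2 mm. A picture is of the moment at which its call begins: read the wrist's pose just before it. camera_params takes no time and is no camera call; for the wrist camera it gives the pose at the moment of the call.
- sign_off(): hands the job in; it is judged then, once.
The state is a dict: "t": time; "joint_pos": joint angles; "qd": joint speeds; "effort": joint torques, N m; "tcp_pos": TCP position; "eef_rot": TCP orientation; "force": force on the tool from outside, world axes, zero at the start; "wrist_torque": the same for the moment, N m; "grip_width": finger opening in m; "finger_force": force on a finger pad.
Only numpy, scipy, OpenCV 4.12 (cv2) and the standard library are available. Lean on these libraries where they do the work, as an engineer would, in place of code of your own. Each camera call takes 0.05 s, during which the arm holds its last target. There are 200 camera calls.

## Working session

There is one attempt and no reset: what is moved stays moved. The work goes in short steps, Python scripts to look and compute and a tool call to move; the robot and the scene stay as the last step left them, time stands still between calls to the robot, and variables do not carry over. Pictures are saved under pics/ and viewed, at most 10 in all, crops included, and the job is handed in when it is done.

Besides the shell and the picture viewer there is one more tool, called after "Emit:" as a command line: name --argument value ..., lists and objects as JSON in quotes. move_arm: Moves the arm, as the interface text tells. Its arguments: {"type":"object","properties":{"moves":{"type":"array","items":{"type":"object","properties":{"linear":{"type":"array","items":{"type":"number"}},"turn":{"type":"number"},"gripper":{"type":"number"}}}},"squeeze":{"type":"number"}},"required":["moves"]}

```bash
mkdir -p pics; python3 - <<'E'
from cell import *
import cv2
for n in("scene","side"):
    cv2.imwrite(f"pics/{n}0.png",snapshot(n)); print(n,camera_params(n))
o=observe();print(o["t"],o["tcp_pos"],o["eef_rot"],o["force"])
E
```

```text
scene {'vfov': 52.92679781509116, 'cx': 284.4023959773837, 'cy': 215.3429791671674, 'position': array([ 1.20848691, -0.41297885,  0.86815183]), 'attitude': array([0.80078365, 0.32575669, 0.20037237, 0.46095448])}
side {'vfov': 48.92944436750283, 'cx': 282.3851539828821, 'cy': 210.9968693055972, 'position': array([ 0.149674  , -1.01438146,  0.82962873]), 'attitude': array([ 0.8799897 ,  0.44775316, -0.07459592, -0.13989528])}
0.1 [0.23697821 0.6318754  0.24300993] [-9.82896180e-05  1.78419422e-01  9.83954403e-01 -4.83288072e-04] [-0.04696972  0.87935556 -0.09251787]
```

View pics/scene0.png

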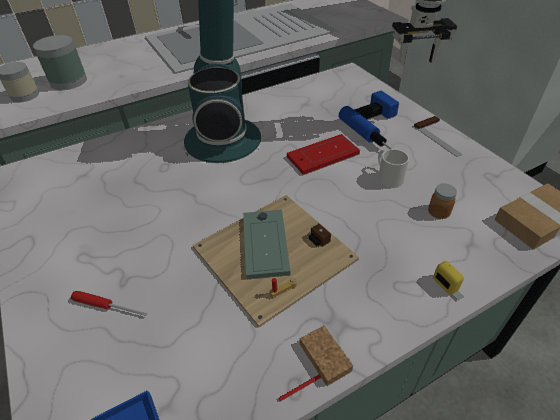

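View pics/side0.png

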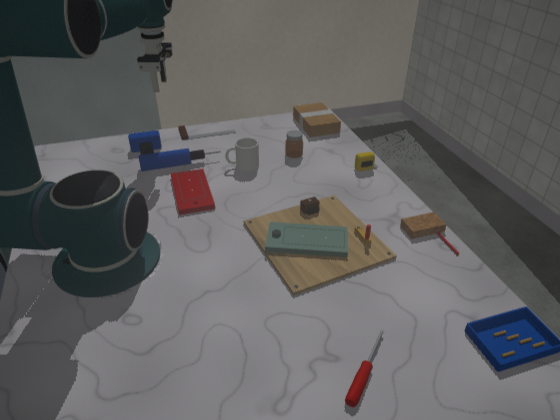

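The scene view shows the jig board with corners at about (285,197), (357,258), (260,324) and (194,246). The pin is at (263,215), the catch at (283,290) with its red post at (275,285), and the stop at (319,235). I'll enlarge both views next.

```bash
python3 - <<'E'
import cv2
a=cv2.imread("pics/scene0.png")[188:332,185:365];cv2.imwrite("pics/sc.png",cv2.resize(a,None,fx=4,fy=4,interpolation=cv2.INTER_CUBIC))
a=cv2.imread("pics/side0.png")[185:295,235:400];cv2.imwrite("pics/si.png",cv2.resize(a,None,fx=4,fy=4,interpolation=cv2.INTER_CUBIC))
E
```

```text
(no output)
```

View pics/sc.png

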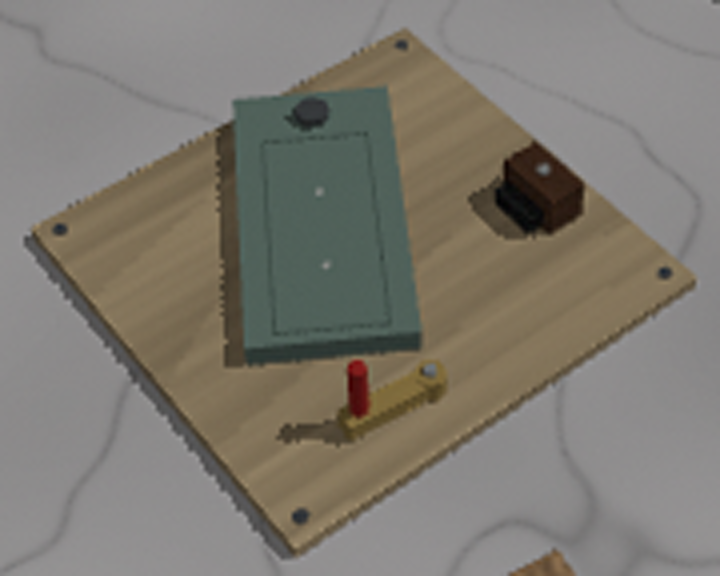

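View pics/si.png

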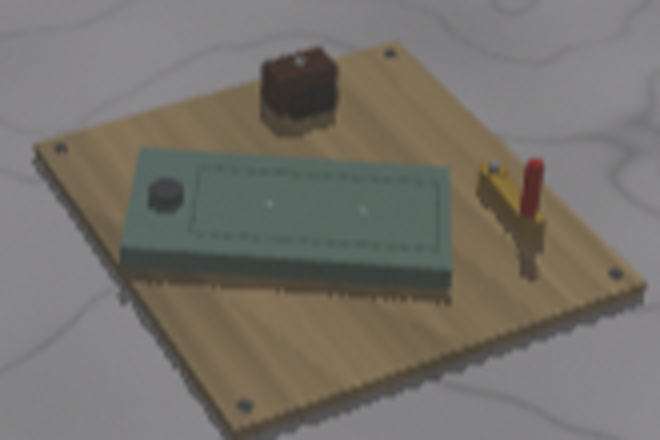

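The enlarged crops (4x) show the board corners, panel corners, pin, post and pivot clearly. I'll triangulate each point and fit the poses to them.

```bash
cat > h.py <<'E'
from cell import *
import numpy as np
from scipy.spatial.transform import Rotation as R
from scipy.optimize import least_squares
def proj(c,P):
    q=c["attitude"];r=R.from_quat([q[1],q[2],q[3],q[0]])
    p=r.inv().apply(np.atleast_2d(P)-c["position"]);f=210/np.tan(np.radians(c["vfov"]/2))
    return np.c_[c["cx"]+f*p[:,0]/-p[:,2],c["cy"]+f*p[:,1]/p[:,2]]
def tri(cs,uv):
    return least_squares(lambda P:np.concatenate([proj(c,P)[0]-u for c,u in zip(cs,uv)]),[.6,0,.03])
E
python3 - <<'E'
from h import *
S,D=camera_params("scene"),camera_params("side")
pts={'b-+':((408,30),(35,148)),'b++':((695,283),(400,42)),'b+-':((300,555),(645,290)),'b--':((35,230),(235,432)),
'p-+':((388,88),(137,150)),'p--':((235,101),(122,250)),'p+-':((247,350),(450,268)),'p++':((420,335),(452,168)),
'pin':((312,107),(166,188)),'post':((357,367),(536,163)),'piv':((430,370),(495,168)),'stop':((544,169),(300,62))}
W={}
for k,(a,b) in pts.items():
    u=(np.array(a)+.5)/4-.5+[185,188];v=(np.array(b)+.5)/4-.5+[235,185]
    s=tri((S,D),(u,v));W[k]=s.x;print(k,(s.x*1000).round(1),'res',round(float(np.abs(s.fun).max()),2))
J={'b-+':(-50,120,12),'b++':(260,120,12),'b+-':(260,-200,12),'b--':(-50,-200,12),'pin':(0,0,38.5),'piv':(222,-71,30),'stop':(150,82,46)}
A=np.array([J[k] for k in J])/1000;B=np.array([W[k] for k in J])
f=least_squares(lambda x:((R.from_euler('z',x[3]).apply(A)+x[:3])-B).ravel(),[.6,0,0,0]);print('jig',f.x.round(4));print((f.fun.reshape(-1,3)*1000).round(1))
r=R.from_euler('z',f.x[3])
for k in W: print(k,'in jig',(r.inv().apply(W[k]-f.x[:3])*1000).round(1))
v=W['p+-']-W['p--']+W['p++']-W['p-+'];print('panel rel',np.arctan2(v[1],v[0])-f.x[3])
np.save('jig.npy',f.x)
E
```

```text
b-+ [382.5  44.2   7.8] res 0.37
b++ [691.1  82.5  11.5] res 0.25
b+- [ 733.8 -228.9    4. ] res 0.18
b-- [ 427.4 -272.     9.1] res 0.19
p-+ [446.   -7.7  27.6] res 0.08
p-- [ 404.  -109.1   28.5] res 0.36
p+- [ 604.4 -196.5   29.5] res 0.33
p++ [649.9 -99.7  30.7] res 0.13
pin [447.7 -69.4  40.2] res 0.22
post [ 679.7 -158.9   72.5] res 0.09
piv [ 677.7 -109.2   32.3] res 0.21
stop [585.1  33.   48.3] res 0.04
jig [ 0.4486 -0.0685 -0.0013  0.1361]
[[ 0.3 -0.7  2.8]
 [-1.2  3.1 -0.8]
 [-0.5 -2.5  6.7]
 [-1.1 -1.4  1.6]
 [ 1.   0.9 -3. ]
 [ 0.5  0.5 -3.7]
 [ 1.   0.1 -3.6]]
b-+ in jig [-50.2 120.7   9.2]
b++ in jig [260.7 116.7  12.8]
b+- in jig [ 260.8 -197.6    5.3]
b-- in jig [ -48.7 -198.8   10.4]
p-+ in jig [ 5.6 60.6 28.9]
p-- in jig [-49.7 -34.2  29.9]
p+- in jig [ 137.  -147.9   30.9]
p++ in jig [195.2 -58.2  32.1]
pin in jig [-1.1 -0.7 41.5]
post in jig [ 216.6 -120.9   73.9]
piv in jig [221.4 -71.4  33.7]
stop in jig [149.   82.   49.6]
panel rel -0.5535289973342142
```

Fit: the jig origin is at (0.449, -0.069) with a yaw of 0.136. The panel is at -0.554 rad and the catch at about 0.1. Heights are within a few mm of the text, and the panel tops and pin agree well. I'll close the fingers and travel above the start of the push.

Emit:
move_arm --moves '[{"linear":[-1.25,-1.4,0],"turn":0,"gripper":0},{"linear":[-2.5,-2.8,0],"gripper":0},{"linear":[-2.5,-2.8,0]},{"linear":[-2.5,-2.8,0]},{"linear":[-2.5,-2.8,0]},{"linear":[-2.5,-2.8,0]},{"linear":[-2.5,-2.8,0]},{"linear":[-2.5,-2.8,0]},{"linear":[-2.5,-2.8,0]},{"linear":[-2.5,-2.8,0]},{"linear":[-2.5,-2.8,0]},{"linear":[-2.5,-2.8,0]},{"linear":[-2.5,-2.8,0]},{"linear":[-2.5,-2.8,0]},{"linear":[-2.5,-2.8,0]},{"linear":[-2.5,-2.8,0]},{"linear":[-2.5,-2.8,0]},{"linear":[-2.5,-2.8,0]},{"linear":[-2.5,-2.8,0]},{"linear":[-2.5,-2.8,0]}]'

```text
invalid input
```

Emit:
move_arm --moves '[{"linear":[0,0,0],"turn":8.5},{"turn":8.5},{"turn":8.5},{"turn":8.5},{"turn":8.5},{"turn":8.5},{"turn":8.5},{"turn":8.5},{"turn":8.5},{"turn":8.5},{"turn":8.5},{"linear":[0,0,0]}]'

```text
invalid input
```

```bash
cat >> h.py <<'E'
jx,jy,_,jw=np.load('jig.npy')
def state():
    o=observe();q=o["eef_rot"];r=R.from_quat([q[1],q[2],q[3],q[0]]);m=r.as_matrix()
    c,s=np.cos(jw),np.sin(jw);d=o["tcp_pos"][:2]-[jx,jy]
    pj=np.array([c*d[0]+s*d[1],-s*d[0]+c*d[1]])*1000
    f=o["force"];fj=np.array([c*f[0]+s*f[1],-s*f[0]+c*f[1],f[2]])
    ya=np.degrees(np.arctan2(m[1,1],m[0,1])-jw)
    print('t',round(o["t"],2),'jig xy',pj.round(1),'tip z',round((o["tcp_pos"][2]-.025)*1000,1),'tool y angle in jig',ya.round(2),'force jig',fj.round(2),'w',o["grip_width"])
    return o,pj,ya
def totool(d,ya): # jig mm -> tool cm, tool-y at angle ya deg (jig), z down
    a=np.radians(ya);y=np.array([np.cos(a),np.sin(a)]);x=np.array([-np.sin(a),np.cos(a)])
    return np.array([d@x,d@y])/10
E
python3 - <<'E'
from h import *
o,p,ya=state(); print(o["joint_pos"].round(2),o["tcp_pos"])
a=-.5535;T=np.array([165*np.cos(a)+82.5*np.sin(a),165*np.sin(a)-82.5*np.cos(a)])
print(T,totool(T-p,ya),'turn',ya-np.degrees(a))
q=o["eef_rot"];print(R.from_quat([q[1],q[2],q[3],q[0]]).as_matrix().round(3))
E
```

```text
t 0.1 jig xy [-114.7  722.6] tip z 218.0 tool y angle in jig 61.65 force jig [ 0.07  0.88 -0.09] w 0.0930548504405283
[ 1.17  0.12  1.44 -0.    1.58 -0.04] [0.23697821 0.6318754  0.24300993]
[  96.99623508 -156.91711309] [-60.39785564 -67.35155432] turn 93.36063199866365
[[-0.936  0.351 -0.   ]
 [ 0.351  0.936 -0.001]
 [ 0.    -0.001 -1.   ]]
```

Every row probably needs all three fields, so I'll fill them in.

Emit:
move_arm --moves '[{"linear":[-1.25,-1.4,0],"turn":0,"gripper":0},{"linear":[-2.5,-2.8,0],"turn":0,"gripper":0},{"linear":[-2.5,-2.8,0],"turn":0,"gripper":0},{"linear":[-2.5,-2.8,0],"turn":0,"gripper":0},{"linear":[-2.5,-2.8,0],"turn":0,"gripper":0},{"linear":[-2.5,-2.8,0],"turn":0,"gripper":0},{"linear":[-2.5,-2.8,0],"turn":0,"gripper":0},{"linear":[-2.5,-2.8,0],"turn":0,"gripper":0},{"linear":[-2.5,-2.8,0],"turn":0,"gripper":0},{"linear":[-2.5,-2.8,0],"turn":0,"gripper":0},{"linear":[-2.5,-2.8,0],"turn":0,"gripper":0},{"linear":[-2.5,-2.8,0],"turn":0,"gripper":0},{"linear":[-2.5,-2.8,0],"turn":0,"gripper":0},{"linear":[-2.5,-2.8,0],"turn":0,"gripper":0},{"linear":[-2.5,-2.8,0],"turn":0,"gripper":0},{"linear":[-2.5,-2.8,0],"turn":0,"gripper":0},{"linear":[-2.5,-2.8,0],"turn":0,"gripper":0},{"linear":[-2.5,-2.8,0],"turn":0,"gripper":0},{"linear":[-2.5,-2.8,0],"turn":0,"gripper":0},{"linear":[-2.5,-2.8,0],"turn":0,"gripper":0}]'

```text
t: 2.1
tcp_pos: [0.502, -0.052, 0.2435]
eef_rot: [-0.0, 0.179, 0.984, 0.0]
force: [0.8, 0.7, -0.1]
grip_width: 0.0004
finger_force: 0.0
```

Emit:
move_arm --moves '[{"linear":[0,0,0],"turn":8.5,"gripper":0},{"linear":[0,0,0],"turn":8.5,"gripper":0},{"linear":[0,0,0],"turn":8.5,"gripper":0},{"linear":[0,0,0],"turn":8.5,"gripper":0},{"linear":[0,0,0],"turn":8.5,"gripper":0},{"linear":[0,0,0],"turn":8.5,"gripper":0},{"linear":[0,0,0],"turn":8.5,"gripper":0},{"linear":[0,0,0],"turn":8.5,"gripper":0},{"linear":[0,0,0],"turn":8.5,"gripper":0},{"linear":[0,0,0],"turn":8.5,"gripper":0},{"linear":[0,0,0],"turn":8.4,"gripper":0},{"linear":[0,0,0],"turn":0,"gripper":0}]'

```text
t: 3.3
tcp_pos: [0.5017, -0.0504, 0.2434]
eef_rot: [-0.0, 0.839, 0.544, -0.0]
force: [-0.4, 0.7, -1.0]
grip_width: 0.0005
finger_force: 0.0
```

```bash
python3 - <<'E'
from h import *
o,p,ya=state(); print(o["joint_pos"].round(2))
a=-.5535;T=np.array([165*np.cos(a)+82.5*np.sin(a),165*np.sin(a)-82.5*np.cos(a)])
print(T,totool(T-p,ya),'turn',ya-np.degrees(a))
E
```

```text
t 3.3 jig xy [55.  10.8] tip z 218.4 tool y angle in jig -31.91 force jig [-0.28  0.78 -1.04] w 0.0004998900842133527
[-0.15 -0.26  1.8  -0.    1.6   0.27]
[  96.99623508 -156.91711309] [-12.01517374  12.43012055] turn -0.19648490165213062
```

Emit:
move_arm --moves '[{"linear":[-1.5,1.55,0],"turn":0,"gripper":0},{"linear":[-1.5,1.55,0],"turn":0,"gripper":0},{"linear":[-1.5,1.55,0],"turn":0,"gripper":0},{"linear":[-1.5,1.55,0],"turn":0,"gripper":0},{"linear":[-1.5,1.55,0],"turn":0,"gripper":0},{"linear":[-1.5,1.55,0],"turn":0,"gripper":0},{"linear":[-1.5,1.55,0],"turn":0,"gripper":0},{"linear":[-1.5,1.55,0],"turn":0,"gripper":0},{"linear":[0,0,2.5],"turn":0,"gripper":0},{"linear":[0,0,2.5],"turn":0,"gripper":0},{"linear":[0,0,2.5],"turn":0,"gripper":0},{"linear":[0,0,2.5],"turn":0,"gripper":0},{"linear":[0,0,2.5],"turn":0,"gripper":0},{"linear":[0,0,2],"turn":0,"gripper":0},{"linear":[0,0,0],"turn":0,"gripper":0}]'

```text
t: 4.8
tcp_pos: [0.5652, -0.2102, 0.0957]
eef_rot: [-0.002, 0.838, 0.546, -0.001]
force: [-0.1, 1.9, 1.1]
grip_width: 0.0003
finger_force: 0.0
```

```bash
python3 - <<'E'
from h import *
import cv2
o,p,ya=state()
a=cv2.resize(snapshot("side")[165:315,225:425],None,fx=4,fy=4,interpolation=cv2.INTER_CUBIC)
cv2.imwrite("pics/a1.png",a)
E
```

```text
t 4.8 jig xy [  96.3 -156.2] tip z 70.7 tool y angle in jig -31.61 force jig [0.17 1.91 1.09] w 0.0003209606407677607
```

View pics/a1.png

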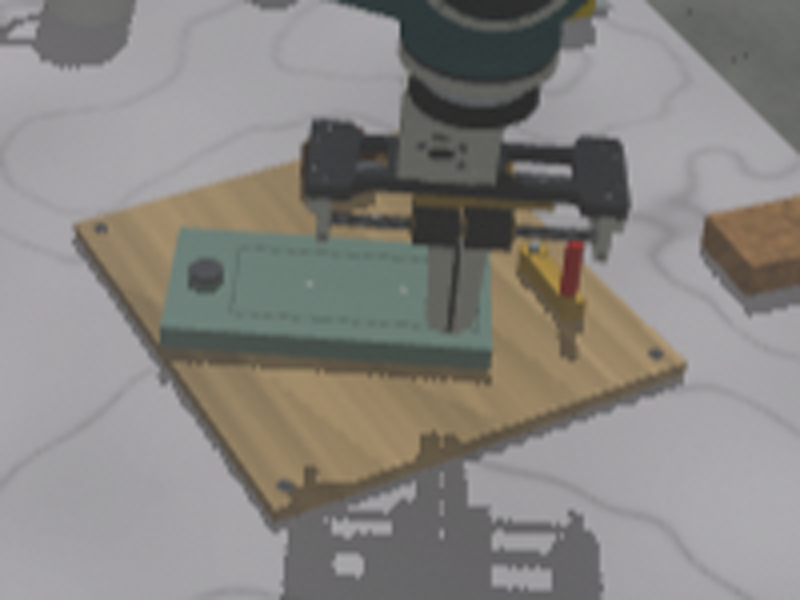

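The fingers hang just outside the panel's push edge (tip at crop (450,330), above the worktop side). The post and catch are clear. Next I'll lower the tip to about z 18.

Emit:
move_arm --moves '[{"linear":[0,0,1.5],"turn":0,"gripper":0},{"linear":[0,0,1.5],"turn":0,"gripper":0},{"linear":[0,0,1.5],"turn":0,"gripper":0},{"linear":[0,0,0.7],"turn":0,"gripper":0},{"linear":[0,0,0],"turn":0,"gripper":0},{"linear":[0,0,0],"turn":0,"gripper":0}]'

```text
t: 5.45
tcp_pos: [0.5665, -0.2105, 0.0468]
eef_rot: [0.0, 0.838, 0.545, 0.0]
force: [-0.2, 0.4, 0.3]
grip_width: 0.0005
finger_force: 0.0
```

```bash
python3 - <<'E'
from h import *
o,p,ya=state()
# path: finger centre at panel (165,-62.5) while panel turns a0..a1
n=18;rows=[];
al=np.linspace(-.5535,-.08,n+1)
P=[np.array([165*np.cos(a)+62.5*np.sin(a),165*np.sin(a)-62.5*np.cos(a)]) for a in al]
print('gap approach',totool(P[0]-p,ya))
for i in range(n): print(totool(P[i+1]-P[i],np.degrees(al[i])).round(3),np.degrees(al[i+1]-al[i]).round(2))
E
```

```text
t 5.45 jig xy [  97.5 -156.6] tip z 21.8 tool y angle in jig -31.75 force jig [-0.16  0.44  0.3 ] w 0.00048149464990765195
gap approach [ 1.94725966 -0.02874383]
[0.436 0.159] 1.51
[0.436 0.159] 1.51
[0.436 0.159] 1.51
[0.436 0.159] 1.51
[0.436 0.159] 1.51
[0.436 0.159] 1.51
[0.436 0.159] 1.51
[0.436 0.159] 1.51
[0.436 0.159] 1.51
[0.436 0.159] 1.51
[0.436 0.159] 1.51
[0.436 0.159] 1.51
[0.436 0.159] 1.51
[0.436 0.159] 1.51
[0.436 0.159] 1.51
[0.436 0.159] 1.51
[0.436 0.159] 1.51
[0.436 0.159] 1.51
```

Emit:
move_arm --moves '[{"linear":[0.6,0,0.4],"turn":0,"gripper":0},{"linear":[0.6,0,0],"turn":0,"gripper":0},{"linear":[0.2,0,0],"turn":0,"gripper":0},{"linear":[0.2,0,0],"turn":0,"gripper":0},{"linear":[0.2,0,0],"turn":0,"gripper":0},{"linear":[0.2,0,0],"turn":0,"gripper":0},{"linear":[0.2,0,0],"turn":0,"gripper":0},{"linear":[0.2,0,0],"turn":0,"gripper":0}]'

```text
t: 6.25
tcp_pos: [0.5764, -0.1887, 0.0429]
eef_rot: [0.0, 0.839, 0.545, 0.0]
force: [1.5, -4.9, 0.5]
grip_width: 0.0005
finger_force: 1.9
```

```bash
python3 - <<'E'
from h import *
o,p,ya=state()
E
```

```text
t 6.25 jig xy [ 110.2 -136.4] tip z 17.9 tool y angle in jig -31.76 force jig [ 0.83 -5.01  0.49] w 0.00047750346523748146
```

Contact made, at about 5 N. Now I'll follow the arc.

Emit:
move_arm --moves '[{"linear":[0.44,0.16,0],"turn":-1.5,"gripper":0},{"linear":[0.44,0.16,0],"turn":-1.5,"gripper":0},{"linear":[0.44,0.16,0],"turn":-1.5,"gripper":0},{"linear":[0.44,0.16,0],"turn":-1.5,"gripper":0},{"linear":[0.44,0.16,0],"turn":-1.5,"gripper":0},{"linear":[0.44,0.16,0],"turn":-1.5,"gripper":0}]'

```text
t: 6.85
tcp_pos: [0.5945, -0.1668, 0.0427]
eef_rot: [0.0, 0.792, 0.61, -0.0]
force: [-1.1, -3.6, 3.0]
grip_width: 0.0006
finger_force: 2.5
```

Emit:
move_arm --moves '[{"linear":[0.44,0.16,0],"turn":-1.5,"gripper":0},{"linear":[0.44,0.16,0],"turn":-1.5,"gripper":0},{"linear":[0.44,0.16,0],"turn":-1.5,"gripper":0},{"linear":[0.44,0.16,0],"turn":-1.5,"gripper":0},{"linear":[0.44,0.16,0],"turn":-1.5,"gripper":0},{"linear":[0.44,0.16,0],"turn":-1.5,"gripper":0}]'

```text
t: 7.45
tcp_pos: [0.6089, -0.1427, 0.0427]
eef_rot: [-0.0, 0.742, 0.67, -0.0]
force: [-2.0, -4.6, 4.6]
grip_width: 0.0005
finger_force: 2.4
```

```bash
python3 - <<'E'
from h import *
import cv2
o,p,ya=state()
v=R.from_euler('z',-np.radians(ya),degrees=False).apply([*p,0]);print('tool pos in frame turned with tool',v.round(1))
a=cv2.resize(snapshot("scene")[178:328,180:380],None,fx=4,fy=4,interpolation=cv2.INTER_CUBIC)
cv2.imwrite("pics/a2.png",a)
E
```

```text
t 7.45 jig xy [148.7 -95.3] tip z 17.7 tool y angle in jig -13.63 force jig [-2.6  -4.33  4.56] w 0.0005361699466090254
tool pos in frame turned with tool [167.  -57.6   0. ]
```

View pics/a2.png

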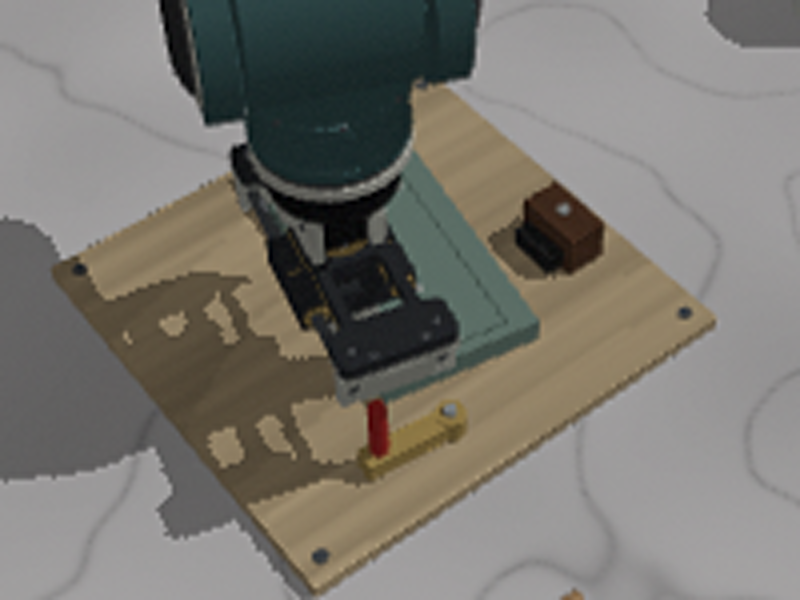

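The panel (far corner at (538,325)) is swinging toward the stop's pad at (540,245). The catch post at (378,430) stays clear beneath the gripper body. I'll continue slowly.

Emit:
move_arm --moves '[{"linear":[0.44,0.16,0],"turn":-1.5,"gripper":0},{"linear":[0.44,0.16,0],"turn":-1.5,"gripper":0},{"linear":[0.44,0.16,0],"turn":-1.5,"gripper":0},{"linear":[0.4,0.14,0],"turn":-2.0,"gripper":0},{"linear":[0.2,0.1,0],"turn":-2.0,"gripper":0}]'

```text
t: 8.0
tcp_pos: [0.6171, -0.1237, 0.0425]
eef_rot: [-0.0, 0.69, 0.724, -0.0]
force: [-2.0, -3.0, 2.1]
grip_width: 0.0008
finger_force: 1.8
```

```bash
python3 - <<'E'
from h import *
o,p,ya=state();v=R.from_euler('z',-np.radians(ya)).apply([*p,0]);print(v.round(1))
from scipy.optimize import brentq
# panel angle if face centre or nearest corner touches
def gap(a):
    t=np.radians(ya);c=[p+x*10*0+np.array([np.cos(t),np.sin(t)])*sy*17.5+np.array([-np.sin(t),np.cos(t)])*7.5 for x in[0] for sy in(-1,1)]
    return max(-np.sin(a)*q[0]+np.cos(a)*q[1] for q in c)+55
print('panel ang',brentq(gap,-.5,.3))
E
```

```text
t 8.0 jig xy [159.4 -77.6] tip z 17.5 tool y angle in jig -5.08 force jig [-2.35 -2.7   2.07] w 0.0008400974348334809
[165.7 -63.1   0. ]
panel ang -0.09220134051045789
```

Emit:
move_arm --moves '[{"linear":[0.1,0,0],"turn":-1,"gripper":0},{"linear":[0.1,0,0],"turn":-1,"gripper":0},{"linear":[0.1,0,0],"turn":-1,"gripper":0},{"linear":[0.1,0,0],"turn":-1,"gripper":0},{"linear":[0.1,0,0],"turn":-1,"gripper":0}]'

```text
t: 8.5
tcp_pos: [0.6166, -0.1192, 0.0426]
eef_rot: [0.0, 0.659, 0.752, 0.0]
force: [2.4, -3.0, -0.5]
grip_width: 0.0004
finger_force: 1.3
```

```bash
python3 - <<'E'
from h import *
o,p,ya=state()
E
```

```text
t 8.5 jig xy [159.6 -73. ] tip z 17.6 tool y angle in jig -0.18 force jig [ 2.02 -3.26 -0.53] w 0.00043745333312462833
```

Emit:
move_arm --moves '[{"linear":[0.05,0,0],"turn":0,"gripper":0},{"linear":[0.05,0,0],"turn":0,"gripper":0},{"linear":[0.05,0,0],"turn":0,"gripper":0},{"linear":[0.04,0,0],"turn":0,"gripper":0}]'

```text
t: 8.9
tcp_pos: [0.6164, -0.1174, 0.0426]
eef_rot: [0.0, 0.659, 0.752, 0.0]
force: [1.4, -3.1, -1.5]
grip_width: 0.0007
finger_force: 1.2
```

Emit:
move_arm --moves '[{"linear":[0.04,0,0],"turn":0,"gripper":0},{"linear":[0.04,0,0],"turn":0,"gripper":0}]'

```text
t: 9.1
tcp_pos: [0.6163, -0.1166, 0.0427]
eef_rot: [0.0, 0.659, 0.752, 0.0]
force: [2.7, -2.6, -0.9]
grip_width: 0.0004
finger_force: 1.3
```

Emit:
move_arm --moves '[{"linear":[0.04,0,0],"turn":0,"gripper":0},{"linear":[0.04,0,0],"turn":0,"gripper":0}]'

```text
t: 9.3
tcp_pos: [0.6162, -0.1158, 0.0427]
eef_rot: [0.0, 0.659, 0.752, 0.0]
force: [2.9, -2.9, -0.0]
grip_width: 0.0002
finger_force: 1.3
```

```bash
python3 - <<'E'
from h import *
import cv2
o,p,ya=state()
a=cv2.resize(snapshot("scene")[215:290,270:370],None,fx=8,fy=8,interpolation=cv2.INTER_CUBIC)
cv2.imwrite("pics/a3.png",a)
E
```

```text
t 9.3 jig xy [159.6 -69.6] tip z 17.7 tool y angle in jig -0.26 force jig [ 2.43 -3.3  -0.03] w 0.00020500005229030208
```

View pics/a3.png

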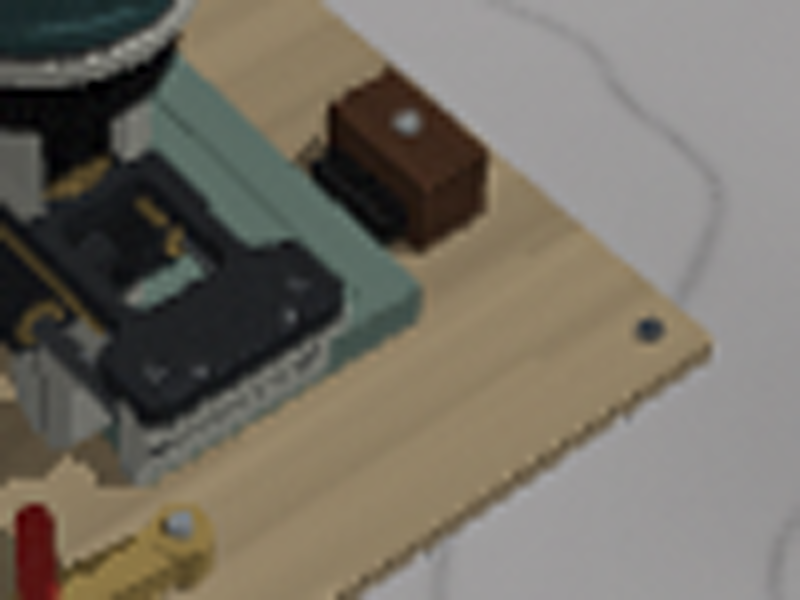

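The panel edge line ((180,55)–(420,290)) is still roughly 4–6 mm short of the black pad ((315,165)–(395,240)). I'll do a 2 mm step, then finer ones.

Emit:
move_arm --moves '[{"linear":[0.05,0,0],"turn":0,"gripper":0},{"linear":[0.05,0,0],"turn":0,"gripper":0},{"linear":[0.05,0,0],"turn":0,"gripper":0},{"linear":[0.04,0,0],"turn":0,"gripper":0}]'

```text
t: 9.75
tcp_pos: [0.6159, -0.1139, 0.0427]
eef_rot: [0.0, 0.659, 0.752, 0.0]
force: [3.7, -2.7, 0.2]
grip_width: -0.0001
finger_force: 1.4
```

Emit:
move_arm --moves '[{"linear":[0.03,0,0],"turn":0,"gripper":0},{"linear":[0.03,0,0],"turn":0,"gripper":0}]'

```text
t: 9.95
tcp_pos: [0.6159, -0.1133, 0.0427]
eef_rot: [0.0, 0.659, 0.752, 0.0]
force: [2.0, -2.6, 0.2]
grip_width: -0.0
finger_force: 1.5
```

Emit:
move_arm --moves '[{"linear":[0.04,0,0],"turn":0,"gripper":0},{"linear":[0.03,0,0],"turn":0,"gripper":0}]'

```text
t: 10.15
tcp_pos: [0.6158, -0.1127, 0.0427]
eef_rot: [0.0, 0.659, 0.752, 0.0]
force: [3.4, -3.4, 0.2]
grip_width: 0.0003
finger_force: 1.5
```

Emit:
move_arm --moves '[{"linear":[0.04,0,0],"turn":0,"gripper":0},{"linear":[0.03,0,0],"turn":0,"gripper":0}]'

```text
t: 10.35
tcp_pos: [0.6157, -0.112, 0.0427]
eef_rot: [0.0, 0.659, 0.752, 0.0]
force: [3.5, -2.7, -0.1]
grip_width: 0.0004
finger_force: 1.6
```

Emit:
move_arm --moves '[{"linear":[0.04,0,0],"turn":0,"gripper":0},{"linear":[0.04,0,0],"turn":0,"gripper":0}]'

```text
t: 10.55
tcp_pos: [0.6157, -0.1114, 0.0427]
eef_rot: [0.0, 0.659, 0.752, -0.0]
force: [4.5, -6.8, -1.9]
grip_width: 0.0005
finger_force: 4.1
```

The force jumped, so the panel is on the pad. Now small increments.

Emit:
move_arm --moves '[{"linear":[0.01,0,0],"turn":0,"gripper":0}]'

```text
t: 10.65
tcp_pos: [0.6157, -0.1115, 0.0427]
eef_rot: [0.0, 0.659, 0.752, -0.0]
force: [5.2, -6.6, -0.4]
grip_width: 0.0
finger_force: 3.7
```

Emit:
move_arm --moves '[{"linear":[0.02,0,0],"turn":0,"gripper":0}]'

```text
t: 10.75
tcp_pos: [0.6157, -0.1114, 0.0428]
eef_rot: [0.001, 0.659, 0.752, -0.0]
force: [4.8, -9.1, -1.8]
grip_width: 0.0007
finger_force: 4.7
```

Emit:
move_arm --moves '[{"linear":[0.02,0,0],"turn":0,"gripper":0}]'

```text
t: 10.85
tcp_pos: [0.6157, -0.1114, 0.0428]
eef_rot: [0.001, 0.659, 0.752, -0.0]
force: [4.6, -10.5, -1.7]
grip_width: 0.0003
finger_force: 5.4
```

Emit:
move_arm --moves '[{"linear":[0,0,0],"turn":0,"gripper":0},{"linear":[0,0,0],"turn":0,"gripper":0},{"linear":[0,0,0],"turn":0,"gripper":0},{"linear":[0,0,0],"turn":0,"gripper":0},{"linear":[0,0,0],"turn":0,"gripper":0}]'

```text
t: 11.35
tcp_pos: [0.6157, -0.1114, 0.0427]
eef_rot: [0.001, 0.659, 0.752, -0.0]
force: [4.9, -9.3, -2.1]
grip_width: 0.0004
finger_force: 4.8
```

```bash
python3 - <<'E'
from h import *
o,p,ya=state()
E
```

```text
t 11.35 jig xy [159.7 -65.2] tip z 17.7 tool y angle in jig -0.26 force jig [ 3.63 -9.84 -2.06] w 0.0004410223716284731
```

Pressed at about 10 N for 0.6 s. For margin on the panel-to-stop force I'll go to about 12 N for another half second, then back off.

Emit:
move_arm --moves '[{"linear":[0.02,0,0],"turn":0,"gripper":0},{"linear":[0,0,0],"turn":0,"gripper":0},{"linear":[0,0,0],"turn":0,"gripper":0},{"linear":[0,0,0],"turn":0,"gripper":0},{"linear":[0,0,0],"turn":0,"gripper":0},{"linear":[0,0,0],"turn":0,"gripper":0}]'

```text
t: 11.95
tcp_pos: [0.6157, -0.1114, 0.0428]
eef_rot: [0.001, 0.659, 0.752, -0.0]
force: [5.6, -10.7, -1.1]
grip_width: 0.0004
finger_force: 5.5
```

Emit:
move_arm --moves '[{"linear":[-0.05,0,0],"turn":0,"gripper":0},{"linear":[-0.1,0,0],"turn":0,"gripper":0},{"linear":[-0.3,0,0],"turn":0,"gripper":0},{"linear":[-0.6,0,0],"turn":0,"gripper":0},{"linear":[-0.6,0,0],"turn":0,"gripper":0},{"linear":[0,0,-1.5],"turn":0,"gripper":0},{"linear":[0,0,-3],"turn":0,"gripper":0},{"linear":[0,0,-3],"turn":0,"gripper":0},{"linear":[0,0,-2],"turn":0,"gripper":0},{"linear":[0,0,0],"turn":0,"gripper":0}]'

```text
t: 12.95
tcp_pos: [0.6189, -0.1272, 0.1422]
eef_rot: [0.002, 0.659, 0.752, 0.001]
force: [-1.2, 0.4, 0.4]
grip_width: 0.0004
finger_force: 0.0
```

```bash
python3 - <<'E'
from h import *
o,p,ya=state()
# face normal at 135deg jig -> tool y at 45deg; line through chord middle
n=np.array([-1,1])/2**.5; post=np.array([217.,-121]);end=np.array([172.,-71])
lat=np.array([1,1])/2**.5; mid=(post@lat+end@lat)/2-6
S=lat*mid+n*(post@n-6-7.5-20);E_=lat*mid+n*(end@n-6-7.5)
print('start',S,'end',E_,'len',(E_-S)@n,'rel tool now',totool(S-p,ya),'turn',ya-45)
E
```

```text
t 12.95 jig xy [160.7 -81.2] tip z 117.2 tool y angle in jig -0.26 force jig [-1.08  0.6   0.37] w 0.00040576793078721414
start [ 237.69543648 -147.68071786] end [176.05330086 -86.03858223] len 87.17514421272205 rel tool now [-6.61384352  7.73104223] turn -45.26122614630346
```

Emit:
move_arm --moves '[{"linear":[-1.65,1.93,0],"turn":0,"gripper":0},{"linear":[-1.65,1.93,0],"turn":0,"gripper":0},{"linear":[-1.65,1.93,0],"turn":0,"gripper":0},{"linear":[-1.65,1.93,0],"turn":0,"gripper":0},{"linear":[0,0,0],"turn":-7.5,"gripper":0},{"linear":[0,0,0],"turn":-7.5,"gripper":0},{"linear":[0,0,0],"turn":-7.5,"gripper":0},{"linear":[0,0,0],"turn":-7.5,"gripper":0},{"linear":[0,0,0],"turn":-7.5,"gripper":0},{"linear":[0,0,0],"turn":-7.5,"gripper":0},{"linear":[0,0,1],"turn":0,"gripper":0},{"linear":[0,0,1],"turn":0,"gripper":0},{"linear":[0,0,0],"turn":0,"gripper":0}]'

```text
t: 14.25
tcp_pos: [0.7019, -0.1819, 0.1149]
eef_rot: [-0.002, 0.323, 0.947, -0.0]
force: [-0.4, 0.6, -0.3]
grip_width: 0.0003
finger_force: 0.0
```

```bash
python3 - <<'E'
from h import *
import cv2
o,p,ya=state(); print(totool(np.array([237.7,-147.7])-p,ya))
a=np.hstack([cv2.resize(snapshot(n)[r:r+140,c:c+100],None,fx=4,fy=4,interpolation=cv2.INTER_CUBIC) for n,r,c in(("scene",190,250),("side",160,310))])
cv2.imwrite("pics/a4.png",a)
E
```

```text
t 14.25 jig xy [ 235.6 -146.7] tip z 89.9 tool y angle in jig 44.57 force jig [-0.35  0.68 -0.34] w 0.00025397611765453764
[-0.2226399   0.07688861]
```

View pics/a4.png

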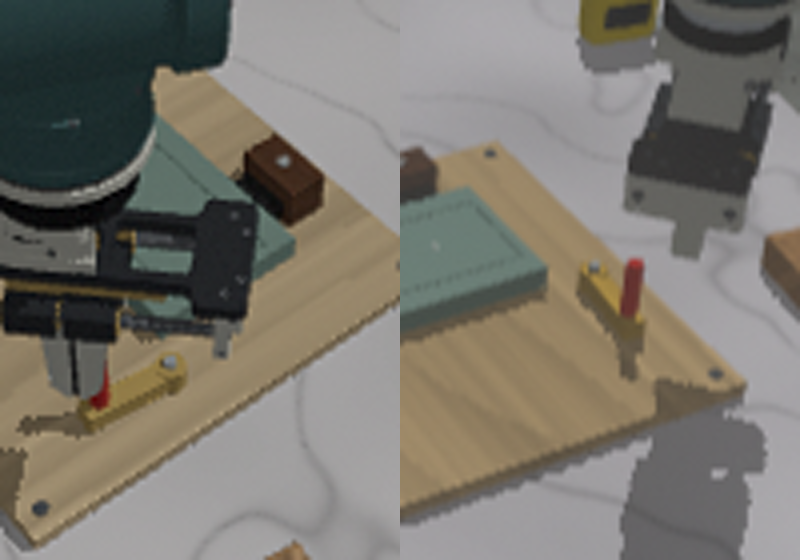

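The panel lies against the pad. The closed fingers (scene crop (75,390), side crop (687,250)) stand clear on the far side of the post. I'll lower and push.

Emit:
move_arm --moves '[{"linear":[0,0,1.5],"turn":0,"gripper":0},{"linear":[0,0,1.5],"turn":0,"gripper":0},{"linear":[0,0,1.5],"turn":0,"gripper":0},{"linear":[0,0,0],"turn":0,"gripper":0},{"linear":[0.5,0,0],"turn":0,"gripper":0},{"linear":[0.5,0,0],"turn":0,"gripper":0},{"linear":[0.4,0,0],"turn":0,"gripper":0},{"linear":[0.4,0,0],"turn":0,"gripper":0},{"linear":[0.4,0,0],"turn":0,"gripper":0},{"linear":[0.4,0,0],"turn":0,"gripper":0},{"linear":[0.4,0,0],"turn":0,"gripper":0},{"linear":[0.4,0,0],"turn":0,"gripper":0}]'

```text
t: 15.55
tcp_pos: [0.6757, -0.1622, 0.0733]
eef_rot: [0.001, 0.321, 0.947, -0.001]
force: [1.1, -2.1, 0.6]
grip_width: 0.0005
finger_force: 1.2
```

```bash
python3 - <<'E'
from h import *
o,p,ya=state(); print(totool(np.array([176,-86])-p,ya))
E
```

```text
t 15.55 jig xy [ 212.3 -123.6] tip z 48.3 tool y angle in jig 44.72 force jig [ 0.84 -2.21  0.58] w 0.0005067433913257622
[5.22874131 0.06882195]
```

Pushing at about 2 N. I'll continue for most of the way.

Emit:
move_arm --moves '[{"linear":[0.4,0,0],"turn":0,"gripper":0},{"linear":[0.4,0,0],"turn":0,"gripper":0},{"linear":[0.4,0,0],"turn":0,"gripper":0},{"linear":[0.4,0,0],"turn":0,"gripper":0},{"linear":[0.4,0,0],"turn":0,"gripper":0},{"linear":[0.4,0,0],"turn":0,"gripper":0},{"linear":[0.4,0,0],"turn":0,"gripper":0},{"linear":[0.4,0,0],"turn":0,"gripper":0},{"linear":[0.4,0,0],"turn":0,"gripper":0},{"linear":[0.4,0,0],"turn":0,"gripper":0},{"linear":[0.3,0,0],"turn":0,"gripper":0}]'

```text
t: 16.65
tcp_pos: [0.6417, -0.135, 0.0727]
eef_rot: [0.0, 0.321, 0.947, 0.0]
force: [10.5, 2.7, -2.5]
grip_width: 0.0004
finger_force: 4.0
```

```bash
python3 - <<'E'
from h import *
o,p,ya=state(); print(totool(np.array([176,-86])-p,ya))
E
```

```text
t 16.65 jig xy [182.3 -92. ] tip z 47.7 tool y angle in jig 44.75 force jig [10.76  1.28 -2.52] w 0.00037736825183521885
[ 0.87209429 -0.02294758]
```

The force direction is odd (mostly +x). I'll look before going on.

```bash
python3 - <<'E'
from h import *
import cv2
a=np.hstack([cv2.resize(snapshot(n)[r:r+100,c:c+80],None,fx=5,fy=5,interpolation=cv2.INTER_CUBIC) for n,r,c in(("scene",220,245),("side",190,310))])
cv2.imwrite("pics/a5.png",a)
E
```

```text
(no output)
```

View pics/a5.png

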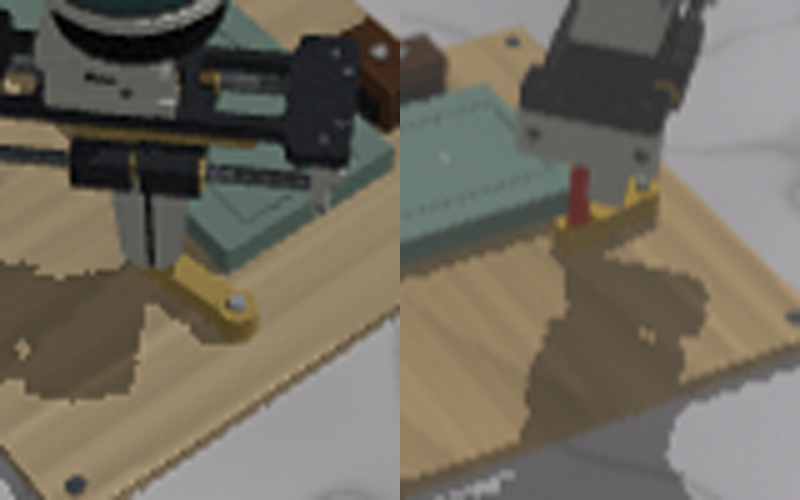

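```bash
python3 - <<'E'
from h import *
D=camera_params("side");S=camera_params("scene")
c,s=np.cos(jw),np.sin(jw)
def w(x,y,z): return np.array([jx+(c*x-s*y)/1000,jy+(s*x+c*y)/1000,z/1000])
f=lambda q:((q-[310,190])*5+[400,0]).round(0)
for th in(50,60,70,80,90):
    t=np.radians(th);g=lambda r,z:w(222-r*np.sin(t),-71-r*np.cos(t),z)
    print(th,'side post bottom/mid',f(proj(D,g(50,30))[0]),f(proj(D,g(50,60))[0]),'scene bar mid',((proj(S,g(25,30))[0]-[245,220])*5).round(0))
o,p,ya=state();print('tip side',f(proj(D,w(*p,48))[0]),'scene',((proj(S,w(*p,48))[0]-[245,220])*5).round(0))
E
```

```text
50 side post bottom/mid [615. 236.] [620. 193.] scene bar mid [186. 296.]
60 side post bottom/mid [600. 231.] [605. 188.] scene bar mid [189. 290.]
70 side post bottom/mid [587. 225.] [592. 182.] scene bar mid [193. 283.]
80 side post bottom/mid [575. 217.] [580. 174.] scene bar mid [199. 277.]
90 side post bottom/mid [566. 209.] [570. 166.] scene bar mid [205. 272.]
t 16.75 jig xy [182.3 -91.9] tip z 47.8 tool y angle in jig 44.76 force jig [ 3.34  0.07 -1.07] w 0.0002775657620882621
tip side [605. 199.] scene [152. 252.]
```

The catch is at about 77°. The last bit is almost pure jig +y, so I'll push in that direction.

Emit:
move_arm --moves '[{"linear":[0.14,0.14,0],"turn":0,"gripper":0},{"linear":[0.14,0.14,0],"turn":0,"gripper":0},{"linear":[0.14,0.14,0],"turn":0,"gripper":0}]'

```text
t: 17.05
tcp_pos: [0.6407, -0.1293, 0.0726]
eef_rot: [-0.0, 0.321, 0.947, -0.0]
force: [-0.1, -0.7, -0.6]
grip_width: 0.0006
finger_force: 0.5
```

```bash
python3 - <<'E'
from h import *
state()
E
```

```text
t 17.05 jig xy [182.1 -86.3] tip z 47.6 tool y angle in jig 44.74 force jig [-0.19 -0.64 -0.63] w 0.000588128323346776
```

Emit:
move_arm --moves '[{"linear":[0.14,0.1,0],"turn":0,"gripper":0},{"linear":[0.14,0.1,0],"turn":0,"gripper":0}]'

```text
t: 17.25
tcp_pos: [0.6399, -0.126, 0.0726]
eef_rot: [-0.0, 0.321, 0.947, -0.0]
force: [1.4, -2.3, -0.1]
grip_width: 0.0009
finger_force: 0.8
```

Emit:
move_arm --moves '[{"linear":[0.1,0.1,0],"turn":0,"gripper":0}]'

```text
t: 17.35
tcp_pos: [0.6397, -0.1249, 0.0727]
eef_rot: [0.0, 0.321, 0.947, -0.0]
force: [2.0, -9.5, -1.3]
grip_width: 0.0004
finger_force: 3.6
```

```bash
python3 - <<'E'
from h import *
o,p,ya=state()
n=(p[1]-p[0])/2**.5;print('theta',np.degrees(np.arcsin((n+13.5+207.2)/50))+45)
E
```

```text
t 17.35 jig xy [181.7 -81.8] tip z 47.7 tool y angle in jig 44.74 force jig [ 0.67 -9.66 -1.34] w 0.00035592376852710265
theta 88.46080003907676
```

The end stop is felt (9.7 N, catch at about 88–90°). I'll hold, then back off and rise.

Emit:
move_arm --moves '[{"linear":[0,0,0],"turn":0,"gripper":0},{"linear":[0,0,0],"turn":0,"gripper":0},{"linear":[0,0,0],"turn":0,"gripper":0},{"linear":[-0.1,0,0],"turn":0,"gripper":0},{"linear":[-0.5,-0.3,0],"turn":0,"gripper":0},{"linear":[-1.5,0,0],"turn":0,"gripper":0},{"linear":[0,0,-3],"turn":0,"gripper":0},{"linear":[0,0,-4],"turn":0,"gripper":0},{"linear":[0,0,-4],"turn":0,"gripper":0},{"linear":[-3,-3,-4],"turn":0,"gripper":0},{"linear":[-4,-3,-2],"turn":0,"gripper":0},{"linear":[-4,-2,0],"turn":0,"gripper":0},{"linear":[-4,0,0],"turn":0,"gripper":0},{"linear":[0,0,0],"turn":0,"gripper":0}]'

```text
t: 18.75
tcp_pos: [0.7248, -0.2883, 0.2326]
eef_rot: [-0.001, 0.322, 0.947, 0.0]
force: [0.4, 0.3, -1.3]
grip_width: 0.0003
finger_force: 0.0
```

```bash
python3 - <<'E'
from h import *
import cv2
state()
a=np.hstack([cv2.resize(snapshot(n)[r:r+150,c:c+100],None,fx=4,fy=4,interpolation=cv2.INTER_CUBIC) for n,r,c in(("scene",185,245),("side",175,300))])
cv2.imwrite("pics/a6.png",a)
E
```

```text
t 18.75 jig xy [ 243.8 -255.2] tip z 207.6 tool y angle in jig 44.63 force jig [ 0.46  0.21 -1.29] w 0.00028021961953266644
```

View pics/a6.png

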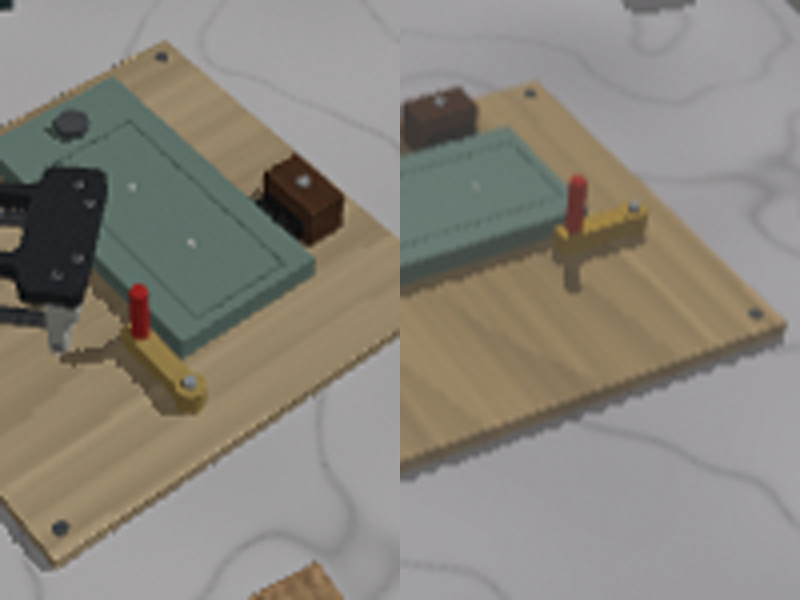

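The catch lies parallel to the panel edge. The post top is at scene crop (139,291) and side crop (578,182), and the panel touches the pad. I'll check the angle and hand in if it's good.

```bash
python3 - <<'E'
from h import *
S,D=camera_params("scene"),camera_params("side")
T=lambda a,b:tri((S,D),((np.array(a)+.5)/4-.5+[245,185],(np.array(b)+.5-[400,0])/4-.5+[300,175])).x
d=T((139,291),(578,182))-T((189,382),(634,208))
th=-np.pi/2-(np.arctan2(d[1],d[0])-jw);th=(th+np.pi)%(2*np.pi)-np.pi
print('latch',th,np.hypot(*d[:2]))
if th>1.45: print(sign_off())
E
```

```text
latch 1.5866468144835224 0.04963867850329816
the job is handed in; nothing more can be done
None
```

The drawer front was pressed home against the stop at about 10–12 N for over half a second, and the catch was turned fully closed behind it (measured 1.59 rad). The arm is clear of everything, and the job was handed in at about 19 s; the hand-in returned no verdict.

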